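# Open the transfer barrier and send the work carrier through

### The job

Push the lowered barrier arm up past its balance point so that it stays raised by itself, then push the work carrier along its track, under the raised barrier, until it is fully home against the end stop, and take the hand away. Do it all by pushing with the fingertips: do not grip the barrier or the carrier, do not lift or tip the carrier out of its track, and leave the other things on the bench where they are.

Things in the scene. Friction and masses are not known exactly. Their poses are not given: they have to be found in the camera images.
- track: fixed aluminium channel. Origin: bench surface, mid-channel, at the gate line where the lowered barrier crosses. y: along the channel, the way the carrier must go; x: across, away from the robot. Plate 124 wide, 12 thick (channel floor z = 12), y -200 (open end) to 150. Guide rails: 88 apart inside, 112 outside, tops z = 28. Two hinge cheeks at x 98 to 132, y +-24, up to z = 95
- barrier (a joint): barrier angle (rad): 0 = lowered, level across the channel on its lower stop; grows as the tip rises; upper stop 1.4. White bar, 16 high, 14 wide, from the hinge towards the robot (track -x). A steel disc (48 diameter) above the hinge makes it top-heavy: below about 0.65 it falls back, beyond that it falls up by itself to the upper stop and stays. Lifting it near the tip takes 1 to 3 N
- barrier_tip (a point): middle of the barrier's free end (black rubber cap 18 x 20, 14 long), 250 from the hinge axis; lowered: 75 above the bench, at the track's x = -135. The bar runs level from here to the hinge; its outer 70 overhangs the channel on the robot's side, its underside 67 above the bare bench. The axes turn with the arm: x along the arm towards the hinge, y across it
- barrier_hinge (a point): point on the hinge axis, above the track's x = 115, y = 0, z = 75; the axis is parallel to the track's y axis
- carrier: work carrier, loose in the channel, about 0.45 kg: grey block 84 wide (x), 100 long (y), 20 high; a steel bearing housing is bolted on top. At its rear (-y) end an upright aluminium push plate, 60 wide, rear face at y = -50 (flush with the block), 18 to 58 above the underside. Origin: centre of the underside, which slides on the channel floor; axes as the track's
- housing (a point): point on the axis of the carrier's bearing housing, 52 above the carrier's underside, 16 ahead (+y) of its middle. The housing is round, 44 diameter (58 flange), top 85 above the underside
- end_stop (a point): centre of the end stop's face, where the front (y = +50) of the carrier must come to rest: at the track's y = 132, so the carrier's origin is then 82 beyond the gate line. Steel block 112 wide, 14 thick, from the channel floor to 44 above the bench; point 28 above the bench
- mug: bystander: black mug, 76 diameter, 90 high; origin at the centre of its underside
- screwdriver: bystander: screwdriver lying on the bench
- flask: bystander: glass bottle, 60 diameter, 160 high; origin at the centre of its underside
- bin_red: bystander: red open parts bin, 120 x 100, 60 high; origin at the centre of its underside
- bearing: bystander: steel bearing ring lying flat, 52 diameter, 16 high; origin at the centre of its underside
- spacer: bystander: brass spacer pin standing upright, 22 diameter, 50 high; origin at the centre of its underside
- wrench: bystander: wrench lying on the bench
Not all that is in view belongs to the job. There is more than one size of the carrier; the one meant has the size given above.

How it is judged:
By the outcome, as a careful person would: the job done as asked, in the order asked, and still so for the second after the job is handed in, with the robot touching nothing.
It also fails if it takes over 53 s, if anything falls off the work surface, if the arm or the gripper's body presses on something with over 40 N, if the wrist force passes 120 N, or if a joint passes its speed limit or range.

### The arm

A 6-joint arm with a two-finger parallel gripper is mounted at the origin on the work surface. World frame = base frame: x ahead of the robot, y to its left, z up, the work surface at z = 0. Lengths are in mm, angles in rad, forces in N, time in s.
With the tool pointing down it reaches from about 225 to 725 mm from the base axis. Payload 3.1 kg.
Tool frame: the origin (TCP) lies midway between the tips of the shut fingers; the grasp point (between the pads) lies r.grasp_offset behind it (r.grasp_offset is the distance from the TCP to the grasp point, in mm); z points along the fingers, y is the line along which they close (so a half turn about z gives the same grasp; the last joint's range is limited). The gripper opens to 85 mm and grips with 20 to 120 N. Pads are 22 mm wide; open, the fingers measure 114 mm over their backs; the gripper's body (76 mm by 85 mm) begins 54 mm behind the grasp point. The pads swing forward as they close: fully open they stand 13 mm farther back than shut.
Start: joints at [1.093, 0.048, 0.099, 1.622, 0, 1.443], TCP at [179.929, 493.196, 231.312] pointing down, gripper open.
Joint ranges: [-2.91, 2.91], [-0.99, 1.94], [-1.21, 1.42], [-2.12, 2.29], [-1.49, 1.47], [-3.14, 3.14]. Speed limits (rad/s): [2.79, 2.79, 3.14, 3.14, 3.14, 3.14].

### API

Orientations are given as a unit quaternion [w, x, y, z].
In Python, from bench import r gives the robot as it stands.
- The arm moves only by the tool servo_tool, never from a script. Its argument "rows" is a list of rows, each an object with "jaw": the opening, from -1 (shut) to 1 (fully open); "dp": the shift along the tool's x, y, z in mm, a list of three; "yaw": the turn about the tool's z in rad. In form: [{"jaw": jaw, "dp": [tx, ty, tz], "yaw": yaw}, ...]. A call has 1 to 8 rows; each row is the pose to reach, as a shift and turn from the pose commanded when the call began, along the tool's axes at that moment; what a row does not reach only later rows make up. A row lasts 1/8 s, in which the tool goes at most 62.5 mm and 10.7 degrees, less where a joint would pass 70% of its speed; a pose out of reach is approached as far as the arm can. A call with a gripper value outside its range is refused whole. The fingers move at their own pace and stop on an object; the grip force is fixed at half the most. Time passes only in rows, so rows that repeat a pose let the fingers close. It gives the time, the measured TCP pose, the force, the opening and the grip force at its end, in the units of the state.
- r.observe(): the state, without advancing time (a new reading comes with each control period).
- r.read_camera(name): name is "scene" or "top" or "wrist"; returns (picture, depth): 384x512x3 uint8, red, green, blue; 384x512 float32, mm along the optical axis (not along the pixel's ray), 0 where there is no reading.
- r.camera_model(name): a dict with "fov_y" (degrees; the focal length in pixels is half the picture's height over the tangent of half this angle, whatever the lens; pixels are square), "cx", "cy" (the principal point, pixels), "position" and "orientation" of the camera in the world. Camera axes: x right, y down, z forward; pixel columns grow to the right and rows downward; lengths in mm; the calibration is good to about 2 mm. A picture is of the moment at which its call begins: read the wrist's pose just before it. camera_model takes no time and is no camera call; for the wrist camera it gives the pose at the moment of the call.
- r.hand_in(): hands the job in; it is judged then, once.
The state is a dict: "time": time; "joint_positions": joint angles; "qd": joint speeds; "effort": joint torques, N m; "tcp_pos": TCP position; "tool_rot": TCP orientation; "wrist_force": force on the tool from outside, world axes, zero at the start; "ft_torque": the same for the moment, N m; "finger_gap": opening from 0.0 (shut) to 1.0 (fully open); "finger_force": force on a finger pad.
Only numpy, scipy, OpenCV 4.12 (cv2) and the standard library are available. Lean on these libraries where they do the work, as an engineer would, in place of code of your own. Each camera call takes 0.05 s, during which the arm holds its last target. There are 200 camera calls.

## Working session

There is one attempt and no reset: what is moved stays moved. The work goes in short steps, Python scripts to look and compute and a tool call to move; the robot and the scene stay as the last step left them, time stands still between calls to the robot, and variables do not carry over. Pictures are saved under pics/ and viewed, at most 10 in all, crops included, and the job is handed in when it is done.

Besides the shell and the picture viewer there is one more tool, called after ">>>" as name(argument=value, ...), one argument or row to a line, values as JSON. servo_tool: Moves the arm, as the interface text tells. Its arguments: {"type":"object","properties":{"rows":{"type":"array"}},"required":["rows"]}

```bash
mkdir -p pics; cat > h.py <<'E'
import numpy as np,cv2
from scipy.spatial.transform import Rotation as R
from bench import r
def rot(q): return R.from_quat([q[1],q[2],q[3],q[0]]).as_matrix()
def cam(n):
    m=r.camera_model(n); im,d=r.read_camera(n); return m,im,d
def ray(m,u,v):
    f=192/np.tan(np.radians(m['fov_y'])/2)
    return rot(m['orientation'])@np.array([(u-m['cx'])/f,(v-m['cy'])/f,1.])
def plane(m,u,v,z):
    d=ray(m,u,v);p=np.array(m['position']);return p+d*(z-p[2])/d[2]
def dep(m,d,u,v): return np.array(m['position'])+ray(m,u,v)*d[int(v),int(u)]
def cloud(m,d):
    f=192/np.tan(np.radians(m['fov_y'])/2)
    v,u=np.mgrid[:384,:512]
    c=np.stack([(u-m['cx'])/f*d,(v-m['cy'])/f*d,d],-1)
    return c@rot(m['orientation']).T+np.array(m['position'])
E
python3 - <<'E'
from h import *
import pickle
o=r.observe();print(o['time'],o['tcp_pos'],o['tool_rot'],r.grasp_offset)
print(rot(o['tool_rot']).round(3))
S={}
for n in('scene','top'):
    m,im,d=cam(n);S[n]=(m,im,d);print(n,m)
    cv2.imwrite(f'pics/{n}.png',cv2.resize(im[...,::-1],(800,600)))
pickle.dump(S,open('s.pkl','wb'))
E
```

```text
0.0 [179.64999386 492.65286845 230.12409115] [-3.50475728e-04  1.74023593e-01  9.84740784e-01 -1.11968275e-03] 18.700000000000003
[[-0.939  0.343 -0.001]
 [ 0.343  0.939 -0.002]
 [ 0.    -0.002 -1.   ]]
scene {'fov_y': 51.82364766250324, 'cx': 256.9722263779903, 'cy': 188.9670811855658, 'position': array([1122.0883133 , -486.23498633,  870.1776569 ]), 'orientation': array([-0.33982672,  0.84675236,  0.38292804, -0.14454881])}
top {'fov_y': 54.908446665021415, 'cx': 253.21130718915052, 'cy': 192.44588527053406, 'position': array([ 385.07284939,    2.60130445, 1198.45656313]), 'orientation': array([ 0.05943864, -0.69615898,  0.71259454, -0.06355105])}
```

View pics/scene.png

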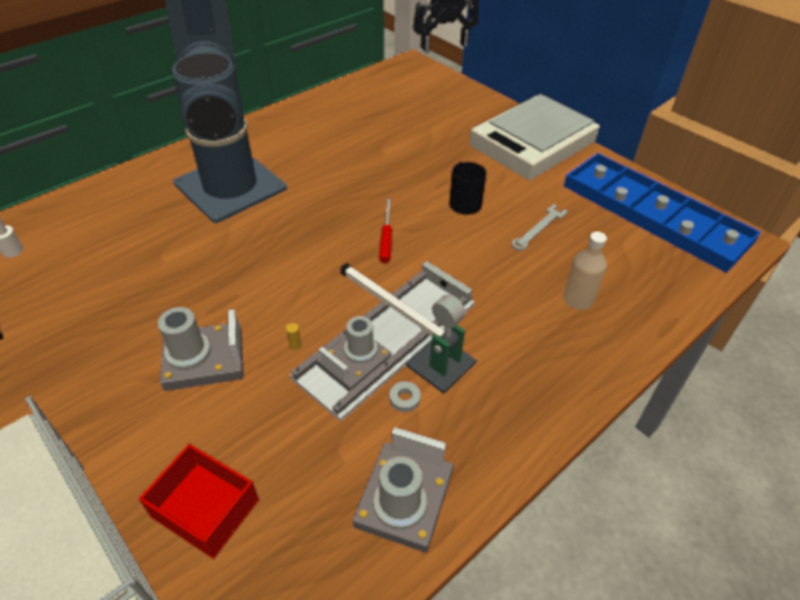

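View pics/top.png

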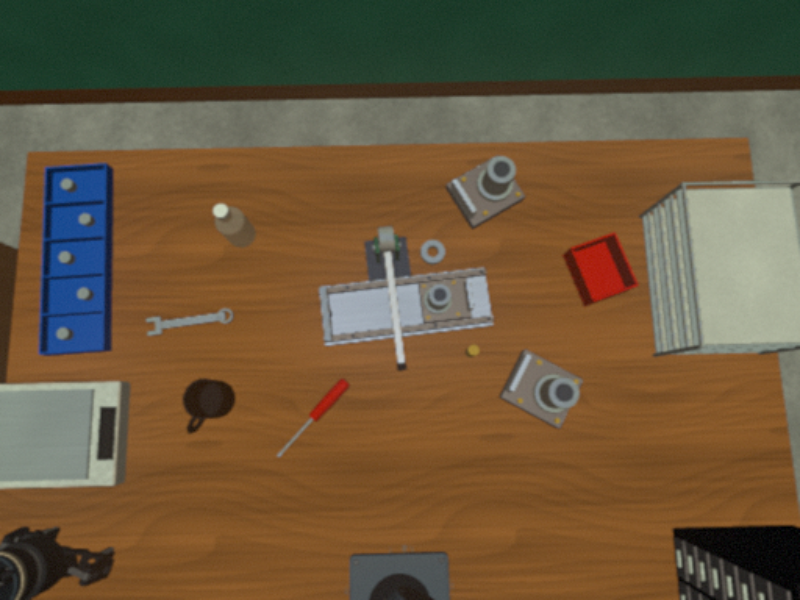

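The scene shows three carriers, in top-view pixels: one in the channel (440,298), and two larger loose ones at (550,390) and (485,190). The tip cap is at (402,365), the hinge disc at (388,240) and the end stop at the left end, (325,313). The carrier in the channel is the candidate, so I'll measure it and check its size.

```bash
python3 - <<'E'
from h import *
import pickle
S=pickle.load(open('s.pkl','rb'))
m,im,d=S['top']; P=cloud(m,d)
hsv=cv2.cvtColor(im,cv2.COLOR_RGB2HSV)
roi=np.zeros((384,512),bool); roi[165:240,195:325]=1
print('table z',np.median(P[260:300,250:300,2]))
gray=(hsv[...,1]<70)&(hsv[...,2]>60)
# track: height 6..40 in roi
k=roi&(P[...,2]>7)&(P[...,2]<36)
n,l,st,c=cv2.connectedComponentsWithStats(k.astype(np.uint8))
b=1+np.argmax(st[1:,4]); q=P[l==b][:,:2].astype(np.float32)
rc=cv2.minAreaRect(q);print('track rect',rc); print(cv2.boxPoints(rc).round(0))
for name,u,v in [('cap',402,364),('disc',388,238),('bar mid',394,305),('housing',438,296),('endstop',324,315),('block',430,312),('plate',469,297)]:
    print(name,dep(m,d,u*.64,v*.64).round(0))
# cap: dark px
k=np.zeros_like(roi);k[222:242,248:266]=1
k&=(P[...,2]>50)
q=P[k];print('cap/bar end pts',len(q),q.min(0).round(),q.max(0).round())
kd=k&(hsv[...,2]<60);print('dark',kd.sum(),P[kd].mean(0).round(),np.argwhere(kd).mean(0))
# bar line
k=roi&(P[...,2]>65)&(P[...,2]<95)&(hsv[...,2]>150);k[:,:240]=0;k[:,265:]=0
q=P[k];print('bar',len(q),np.median(q[:,2]),cv2.fitLine(q[:,:2].astype(np.float32),cv2.DIST_HUBER,0,.01,.01).ravel())
# carrier block heights 28..36 within
k=roi&(P[...,2]>29)&(P[...,2]<130);k[:,:266]=0;k[:,312:]=0
q=P[k][:,:2].astype(np.float32);print('carrier',cv2.minAreaRect(q))
s=S['top'][1][150:250,190:330,::-1];cv2.imwrite('pics/crop.png',cv2.resize(s,(784,560),interpolation=cv2.INTER_CUBIC))
E
```

```text
table z -0.4353480508499388
track rect ((612.254638671875, -103.75386047363281), (166.31097412109375, 191.3890838623047), 5.546050071716309)
[[ 520.  -17.]
 [ 539. -207.]
 [ 704. -191.]
 [ 686.   -0.]]
cap [457. -16.  82.]
disc [685.   6. 164.]
bar mid [573.  -3.  83.]
housing [586. -88.  98.]
endstop [562. 139.  42.]
block [565. -76.  33.]
plate [ 587. -152.   72.]
cap/bar end pts 75 [385. -24.  76.] [ 491.    3. 1198.]
dark 9 [453. -14.  84.] [234.33333333 256.66666667]
bar 303 82.29064318579753 [ 9.9497890e-01  1.0008480e-01  5.6367291e+02 -3.3192976e+00]
carrier ((564.86083984375, -118.67896270751953), (144.26028442382812, 179.28575134277344), 89.0418930053711)
```

View pics/crop.png

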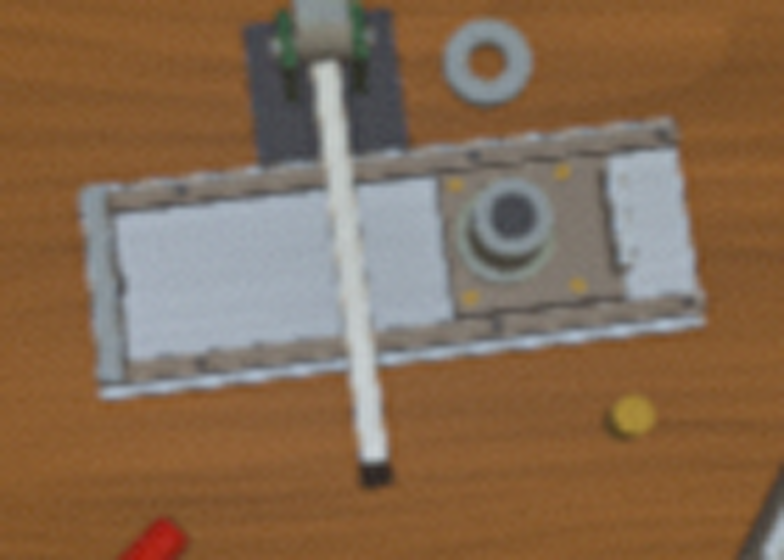

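The crop shows the narrow carrier sitting in the channel (crop 440–620, 165–315), with its plate at the right (~620,220). The end stop is at (105,285), the bar cap ends at (376,485), and the spacer stands at (632,415). This is the carrier I want.

```bash
python3 - <<'E'
from h import *
import pickle
S=pickle.load(open('s.pkl','rb'))
m,im,d=S['top']
def pc(a,b,z): return plane(m,190+a/5.6-.5,150+b/5.6-.5,z)[:2]
ux=np.array([.995,.1]);uy=np.array([-.1,.995])
cap=pc(376,486,75); print('cap end',cap.round(1))
O=cap+135*ux; print('O from cap',O.round(1))
def T(p): return np.array([(p-O)@ux,(p-O)@uy]).round(1)
for n,a,b,z in [('stopface L',112,190,44),('stopface R',128,378,44),('plate NE open far',680,120,12),('plate open near',705,322,12),('end near',100,397,12),('carr front far',438,180,32),('carr front near',456,316,32),('rear plate top far',612,165,70),('rear near',633,265,70),('spacer',632,412,50),('housing',513,212,97),('disc',325,20,140),('bearing',487,62,16)]:
    p=pc(a,b,z);print(n,p.round(),T(p))
E
```

```text
cap end [447.8 -13.5]
O from cap [582.2  -0. ]
stopface L [620. 132.] [ 51.3 127.4]
stopface R [513. 123.] [-56.6 129.6]
plate NE open far [ 661. -199.] [  58.9 -205.6]
plate open near [ 541. -207.] [ -61.4 -201.9]
end near [506. 143.] [-61.6 149.7]
carr front far [624. -54.] [ 36.7 -58.2]
carr front near [545. -62.] [-42.9 -58. ]
rear plate top far [ 623. -150.] [  25.6 -152.9]
rear near [ 566. -159.] [ -31.7 -156.3]
spacer [ 487. -157.] [-110.6 -146.8]
housing [593. -91.] [  1.2 -91.7]
disc [690.   8.] [108.2  -2.6]
bearing [698. -86.] [106.7 -97.2]
```

```bash
cat > go.py <<'E'
from h import *
import sys
O=np.array([582,-1,0.]);ux=np.array([.995,.1,0]);uy=np.array([-.1,.995,0])
def to(tx,ty,z):
    o=r.observe();M=rot(o['tool_rot']);t=O+ux*tx+uy*ty+np.array([0,0,z])
    return (M.T@(t-np.array(o['tcp_pos']))).round(1)
def st():
    o=r.observe();M=rot(o['tool_rot']);p=np.array(o['tcp_pos'])-O
    print('t',o['time'],'track',(p@ux).round(1),(p@uy).round(1),p[2].round(1),'yaw-off',(np.arctan2(M[1,0],M[0,0])-np.arctan2(-.1,-.995)).round(3),'F',np.round(o['wrist_force'],1))
E
python3 - <<'E'
from go import *
st();print(to(-170,0,230))
m=r.camera_model('wrist');o=r.observe();print(rot(o['tool_rot']).T@(np.array(m['position'])-np.array(o['tcp_pos'])))
E
```

```text
t 0.1 track -350.9 531.5 230.2 yaw-off 5.833 F [0.  0.5 0.3]
[-394.1 -399.8    1. ]
[  83.38513265    0.27158196 -142.6104542 ]
```

>>> servo_tool(
  rows=[
    {"jaw": -1,"dp": [-40,-40,0],"yaw": -0.15},
    {"jaw": -1,"dp": [-80,-80,0],"yaw": -0.3},
    {"jaw": -1,"dp": [-120,-120,0],"yaw": -0.45},
    {"jaw": -1,"dp": [-160,-160,0],"yaw": -0.45},
    {"jaw": -1,"dp": [-200,-203,0],"yaw": -0.45},
    {"jaw": -1,"dp": [-240,-243,0],"yaw": -0.45},
    {"jaw": -1,"dp": [-280,-284,0],"yaw": -0.45},
    {"jaw": -1,"dp": [-320,-325,0],"yaw": -0.45},
  ],
)

```text
time: 1.1
tcp_pos: [369.4, 76.5, 231.0]
tool_rot: [0.0, -0.05, 0.999, 0.0]
wrist_force: [0.5, -0.2, -0.4]
finger_gap: 0.005
finger_force: 0.0
```

>>> servo_tool(
  rows=[
    {"jaw": -1,"dp": [0,0,0],"yaw": 0},
    {"jaw": -1,"dp": [0,0,0],"yaw": 0},
  ],
)

```text
time: 1.35
tcp_pos: [368.7, 78.3, 230.9]
tool_rot: [-0.001, -0.05, 0.999, 0.0]
wrist_force: [-0.2, -0.4, 0.9]
finger_gap: 0.0
finger_force: 0.0
```

```bash
python3 -c "
from go import *
st();print(to(-170,0,230))"
```

```text
t 1.35 track -204.3 100.2 230.9 yaw-off -0.001 F [-0.2 -0.4  0.9]
[ -34.4 -100.2    0.8]
```

>>> servo_tool(
  rows=[
    {"jaw": -1,"dp": [-20,-50,0],"yaw": 0},
    {"jaw": -1,"dp": [-34,-100,0],"yaw": 0},
    {"jaw": -1,"dp": [-34,-100,50],"yaw": 0},
    {"jaw": -1,"dp": [-34,-100,100],"yaw": 0},
    {"jaw": -1,"dp": [-34,-100,150],"yaw": 0},
    {"jaw": -1,"dp": [-34,-100,185],"yaw": 0},
    {"jaw": -1,"dp": [-34,-100,203],"yaw": 0},
    {"jaw": -1,"dp": [-34,-100,203],"yaw": 0},
  ],
)

```text
time: 2.35
tcp_pos: [410.9, -15.6, 26.5]
tool_rot: [-0.002, -0.052, 0.999, 0.001]
wrist_force: [0.2, 0.2, 1.5]
finger_gap: -0.001
finger_force: 0.0
```

```bash
python3 - <<'E'
from go import *
st()
for n in ('wrist','scene'):
    m,im,d=cam(n)
    if n=='wrist': a=cv2.resize(im[...,::-1],(400,300))
    else: b=cv2.resize(im[140:230,190:310,::-1],(400,300),interpolation=cv2.INTER_CUBIC)
cv2.imwrite('pics/a.png',np.hstack([a,b]))
E
```

```text
t 2.35 track -171.7 2.6 26.5 yaw-off 0.004 F [0.2 0.2 1.5]
```

View pics/a.png

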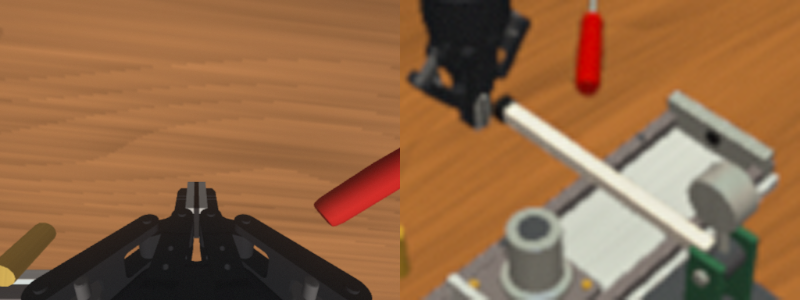

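The wrist view shows the shut fingertips at (197,195). The scene crop shows them at (483,110), just robot-side of the cap at (503,105). Next I press gently.

>>> servo_tool(
  rows=[
    {"jaw": -1,"dp": [-8,-2,-12],"yaw": 0},
    {"jaw": -1,"dp": [-16,-2,-12],"yaw": 0},
    {"jaw": -1,"dp": [-20,-2,-12],"yaw": 0},
    {"jaw": -1,"dp": [-22,-2,-12],"yaw": 0},
  ],
)

```text
time: 2.95
tcp_pos: [433.2, -17.7, 39.8]
tool_rot: [-0.002, -0.05, 0.999, -0.0]
wrist_force: [-7.7, -0.8, 3.5]
finger_gap: 0.004
finger_force: 0.0
```

>>> servo_tool(
  rows=[
    {"jaw": -1,"dp": [-2,0,0],"yaw": 0},
    {"jaw": -1,"dp": [-4,0,0],"yaw": 0},
  ],
)

```text
time: 3.2
tcp_pos: [432.8, -17.4, 38.5]
tool_rot: [-0.007, -0.05, 0.999, 0.0]
wrist_force: [-14.6, -0.3, 7.6]
finger_gap: -0.001
finger_force: 0.0
```

>>> servo_tool(
  rows=[
    {"jaw": -1,"dp": [-1,0,-5],"yaw": 0},
    {"jaw": -1,"dp": [-1,0,-10],"yaw": 0},
    {"jaw": -1,"dp": [-1,0,-15],"yaw": 0},
    {"jaw": -1,"dp": [-1,0,-20],"yaw": 0},
    {"jaw": -1,"dp": [-1,0,-25],"yaw": 0},
    {"jaw": -1,"dp": [-1,0,-30],"yaw": 0},
  ],
)

```text
time: 3.95
tcp_pos: [435.5, -17.0, 68.1]
tool_rot: [-0.005, -0.05, 0.999, 0.0]
wrist_force: [-7.9, -0.1, 0.4]
finger_gap: 0.003
finger_force: 0.0
```

```bash
cat > ang.py <<'E'
from go import *
st()
m,im,d=cam('scene');P=cloud(m,d);T=P-O
tx,ty,z=T@ux,T@uy,T[...,2]
k=(abs(ty)<14)&(tx>-130)&(tx<85)&(z>60)&(z<330)&(im.min(2)>120)
n,l,s,c=cv2.connectedComponentsWithStats(k.astype(np.uint8));b=l==1+np.argmax(s[1:,4])
x,zz=tx[b],z[b];print(len(x),'bar x',x.min().round(),x.max().round(),'z',zz.min().round(),zz.max().round())
v=cv2.fitLine(np.stack([x,zz],1).astype(np.float32),cv2.DIST_HUBER,0,.01,.01).ravel()
print('angle',np.arctan2(abs(v[1]),abs(v[0]))*(-np.sign(v[0]*v[1])))
E
python3 ang.py
```

```text
t 3.95 track -147.3 -1.3 68.1 yaw-off -0.0 F [-7.9 -0.1  0.4]
386 bar x -119.0 84.0 z 75.0 114.0
angle 0.12189156
```

>>> servo_tool(
  rows=[
    {"jaw": -1,"dp": [-1,0,-7],"yaw": 0},
    {"jaw": -1,"dp": [-2,0,-14],"yaw": 0},
    {"jaw": -1,"dp": [-4,0,-21],"yaw": 0},
    {"jaw": -1,"dp": [-5,0,-28],"yaw": 0},
    {"jaw": -1,"dp": [-7,0,-35],"yaw": 0},
    {"jaw": -1,"dp": [-9,0,-42],"yaw": 0},
    {"jaw": -1,"dp": [-11,0,-49],"yaw": 0},
  ],
)

```text
time: 4.88
tcp_pos: [445.4, -15.9, 117.3]
tool_rot: [-0.006, -0.05, 0.999, 0.0]
wrist_force: [-11.1, -0.1, 2.5]
finger_gap: -0.003
finger_force: 5.7
```

```bash
python3 ang.py
```

```text
t 4.875 track -137.4 -1.2 117.3 yaw-off -0.0 F [-11.1  -0.1   2.5]
395 bar x -108.0 85.0 z 86.0 159.0
angle 0.32262105
```

>>> servo_tool(
  rows=[
    {"jaw": -1,"dp": [-2,0,-8],"yaw": 0},
    {"jaw": -1,"dp": [-5,0,-16],"yaw": 0},
    {"jaw": -1,"dp": [-8,0,-24],"yaw": 0},
    {"jaw": -1,"dp": [-11,0,-32],"yaw": 0},
    {"jaw": -1,"dp": [-15,0,-40],"yaw": 0},
    {"jaw": -1,"dp": [-19,0,-48],"yaw": 0},
    {"jaw": -1,"dp": [-22,0,-54],"yaw": 0},
  ],
)

```text
time: 5.8
tcp_pos: [469.3, -13.6, 173.1]
tool_rot: [-0.004, -0.05, 0.999, 0.0]
wrist_force: [-8.8, 0.6, 5.4]
finger_gap: 0.0
finger_force: 4.7
```

```bash
python3 ang.py
```

```text
t 5.8 track -113.4 -1.3 173.1 yaw-off -0.0 F [-8.8  0.6  5.4]
418 bar x -82.0 85.0 z 95.0 209.0
angle 0.5649399
```

>>> servo_tool(
  rows=[
    {"jaw": -1,"dp": [-6,0,-9],"yaw": 0},
    {"jaw": -1,"dp": [-12,0,-18],"yaw": 0},
    {"jaw": -1,"dp": [-19,0,-27],"yaw": 0},
    {"jaw": -1,"dp": [-27,0,-36],"yaw": 0},
    {"jaw": -1,"dp": [-36,0,-45],"yaw": 0},
    {"jaw": -1,"dp": [-44,0,-54],"yaw": 0},
    {"jaw": -1,"dp": [-44,0,-54],"yaw": 0},
    {"jaw": -1,"dp": [-44,0,-54],"yaw": 0},
  ],
)

```text
time: 6.85
tcp_pos: [516.5, -9.5, 226.7]
tool_rot: [-0.0, -0.05, 0.999, 0.0]
wrist_force: [0.0, -0.3, 0.3]
finger_gap: -0.001
finger_force: 0.0
```

```bash
python3 ang.py
```

```text
t 6.85 track -66.1 -1.9 226.7 yaw-off -0.0 F [ 0.  -0.3  0.3]
35 bar x 81.0 85.0 z 280.0 308.0
angle 1.4785433
```

Barrier is up at its upper stop (1.4+). Next I move behind the carrier and turn the hand so its clean face pushes along +y.

```bash
python3 -c "
from go import *
print(np.round(r.observe()['joint_positions'],2));print(to(-60,-205,230))"
```

```text
[-0.15  0.03  0.07  1.61  0.   -0.25]
[  -6.3 -203.2   -3.5]
```

>>> servo_tool(
  rows=[
    {"jaw": -1,"dp": [20,-10,0],"yaw": 0},
    {"jaw": -1,"dp": [40,-50,0],"yaw": 0},
    {"jaw": -1,"dp": [30,-100,0],"yaw": 0},
    {"jaw": -1,"dp": [15,-150,0],"yaw": 0},
    {"jaw": -1,"dp": [-20,-190,0],"yaw": 0},
    {"jaw": -1,"dp": [-58,-203,0],"yaw": 0},
    {"jaw": -1,"dp": [-58,-203,0],"yaw": 0},
  ],
)

```text
time: 7.78
tcp_pos: [595.6, -206.5, 223.5]
tool_rot: [-0.002, -0.05, 0.999, 0.001]
wrist_force: [0.5, 0.4, 0.6]
finger_gap: -0.002
finger_force: 0.0
```

>>> servo_tool(
  rows=[
    {"jaw": -1,"dp": [0,0,0],"yaw": -0.18},
    {"jaw": -1,"dp": [0,0,0],"yaw": -0.36},
    {"jaw": -1,"dp": [0,0,0],"yaw": -0.54},
    {"jaw": -1,"dp": [0,0,0],"yaw": -0.72},
    {"jaw": -1,"dp": [0,0,0],"yaw": -0.9},
    {"jaw": -1,"dp": [0,0,0],"yaw": -1.08},
    {"jaw": -1,"dp": [0,0,0],"yaw": -1.26},
    {"jaw": -1,"dp": [0,0,0],"yaw": -1.44},
  ],
)

```text
time: 8.78
tcp_pos: [593.6, -205.0, 227.7]
tool_rot: [-0.0, -0.698, 0.716, 0.0]
wrist_force: [-0.6, 0.4, -0.6]
finger_gap: 0.002
finger_force: 0.0
```

>>> servo_tool(
  rows=[
    {"jaw": -1,"dp": [0,0,0],"yaw": -0.13},
    {"jaw": -1,"dp": [0,0,0],"yaw": -0.13},
    {"jaw": -1,"dp": [0,0,0],"yaw": -0.13},
  ],
)

```text
time: 9.15
tcp_pos: [594.2, -205.3, 227.6]
tool_rot: [0.0, 0.741, -0.672, -0.0]
wrist_force: [-0.6, 0.6, 0.1]
finger_gap: -0.001
finger_force: 0.0
```

```bash
python3 - <<'E'
from go import *
st();print(to(-3,-200,44))
m,im,d=cam('top');P=cloud(m,d)-O;tx,ty,z=P@ux,P@uy,P[...,2]
cv2.imwrite('pics/b.png',np.hstack([cv2.resize(im[140:260,180:340,::-1],(400,300)),cv2.resize(cam('scene')[1][130:280,180:380,::-1],(400,300))]))
E
```

```text
t 9.15 track -8.3 -204.5 227.6 yaw-off 1.568 F [-0.6  0.6  0.1]
[ -4.5  -5.3 183.6]
```

View pics/b.png

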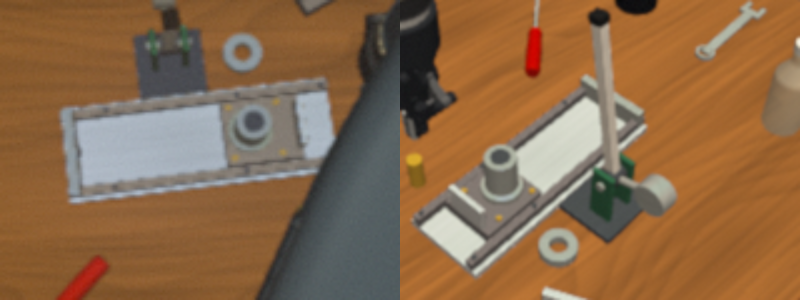

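The barrier stands upright and the carrier's rear is clear. Now I descend behind the push plate.

>>> servo_tool(
  rows=[
    {"jaw": -1,"dp": [0,-5,50],"yaw": 0},
    {"jaw": -1,"dp": [0,-5,100],"yaw": 0},
    {"jaw": -1,"dp": [0,-5,150],"yaw": 0},
    {"jaw": -1,"dp": [0,-5,180],"yaw": 0},
    {"jaw": -1,"dp": [0,-5,184],"yaw": 0},
    {"jaw": -1,"dp": [-10,-5,184],"yaw": 0},
    {"jaw": -1,"dp": [-20,-5,184],"yaw": 0},
    {"jaw": -1,"dp": [-28,-5,184],"yaw": 0},
  ],
)

```text
time: 10.25
tcp_pos: [598.2, -176.8, 45.5]
tool_rot: [-0.001, 0.742, -0.671, 0.002]
wrist_force: [-0.4, 1.3, -0.9]
finger_gap: 0.003
finger_force: 0.0
```

>>> servo_tool(
  rows=[
    {"jaw": -1,"dp": [-4,0,0],"yaw": 0},
    {"jaw": -1,"dp": [-8,0,0],"yaw": 0},
    {"jaw": -1,"dp": [-12,0,0],"yaw": 0},
    {"jaw": -1,"dp": [-16,0,0],"yaw": 0},
    {"jaw": -1,"dp": [-20,0,0],"yaw": 0},
    {"jaw": -1,"dp": [-24,0,0],"yaw": 0},
    {"jaw": -1,"dp": [-28,0,0],"yaw": 0},
    {"jaw": -1,"dp": [-32,0,0],"yaw": 0},
  ],
)

```text
time: 11.25
tcp_pos: [593.9, -145.5, 43.5]
tool_rot: [0.0, 0.741, -0.671, 0.0]
wrist_force: [0.1, -4.8, 1.0]
finger_gap: 0.001
finger_force: 1.9
```

```bash
cat > car.py <<'E'
from go import *
st()
for n in('top','scene'):
    m,im,d=cam(n);P=cloud(m,d)-O;tx,ty,z=P@ux,P@uy,P[...,2]
    k=(abs(tx)<31)&(z>88)&(z<102)&(ty>-150)&(ty<160)   # housing rim
    n_,l,s,c=cv2.connectedComponentsWithStats(k.astype(np.uint8))
    for i in range(1,n_):
        if s[i,4]>25:
            b=l==i;print(n,s[i,4],'housing? x',(tx[b].min()+tx[b].max())/2,'y',ty[b].min().round(),ty[b].max().round(),'carrier y',((ty[b].min()+ty[b].max())/2-16).round(1),'z',np.median(z[b]).round())
    if n=='top': a=im
cv2.imwrite('pics/c%d.png'%(r.observe()['time']*100),np.hstack([cv2.resize(a[140:260,180:340,::-1],(400,300)),cv2.resize(im[130:280,180:380,::-1],(400,300))]))
E
python3 car.py; ls pics
```

```text
t 11.25 track -2.6 -144.9 43.5 yaw-off 1.57 F [ 0.1 -4.8  1. ]
top 164 housing? x -2.303310426906368 y -90.0 -47.0 carrier y -84.6 z 97.0
scene 204 housing? x -1.2985909933438116 y -90.0 -47.0 carrier y -84.4 z 99.0
a.png
b.png
c1135.png
crop.png
scene.png
top.png
```

>>> servo_tool(
  rows=[
    {"jaw": -1,"dp": [-5,0,0],"yaw": 0},
    {"jaw": -1,"dp": [-10,0,0],"yaw": 0},
    {"jaw": -1,"dp": [-16,0,0],"yaw": 0},
    {"jaw": -1,"dp": [-22,0,0],"yaw": 0},
    {"jaw": -1,"dp": [-28,0,0],"yaw": 0},
    {"jaw": -1,"dp": [-34,0,0],"yaw": 0},
    {"jaw": -1,"dp": [-40,0,0],"yaw": 0},
    {"jaw": -1,"dp": [-46,0,0],"yaw": 0},
  ],
)

```text
time: 12.35
tcp_pos: [589.3, -99.5, 43.5]
tool_rot: [0.0, 0.741, -0.671, 0.0]
wrist_force: [0.9, -4.4, 4.0]
finger_gap: -0.004
finger_force: 2.5
```

>>> servo_tool(
  rows=[
    {"jaw": -1,"dp": [-6,0,0],"yaw": 0},
    {"jaw": -1,"dp": [-12,0,0],"yaw": 0},
    {"jaw": -1,"dp": [-18,0,0],"yaw": 0},
    {"jaw": -1,"dp": [-24,0,0],"yaw": 0},
    {"jaw": -1,"dp": [-30,0,0],"yaw": 0},
    {"jaw": -1,"dp": [-36,0,0],"yaw": 0},
    {"jaw": -1,"dp": [-42,0,0],"yaw": 0},
    {"jaw": -1,"dp": [-48,0,0],"yaw": 0},
  ],
)

```text
time: 13.35
tcp_pos: [584.3, -51.8, 43.5]
tool_rot: [0.0, 0.741, -0.671, 0.0]
wrist_force: [0.4, -5.0, 3.3]
finger_gap: -0.004
finger_force: 2.6
```

```bash
python3 car.py; ls pics
```

```text
t 13.35 track -2.8 -50.7 43.5 yaw-off 1.57 F [ 0.4 -5.   3.3]
top 136 housing? x -0.8997634322331045 y 7.0 45.0 carrier y 9.9 z 97.0
scene 173 housing? x -1.0558155319920388 y 4.0 47.0 carrier y 9.6 z 99.0
scene 69 housing? x 0.3803288422413065 y -64.0 -36.0 carrier y -66.2 z 97.0
a.png
b.png
c1135.png
c1345.png
crop.png
scene.png
top.png
```

Carrier is at +9.7, so 72 mm remain. I'll check the barrier and hand clearance once.

View pics/c1345.png

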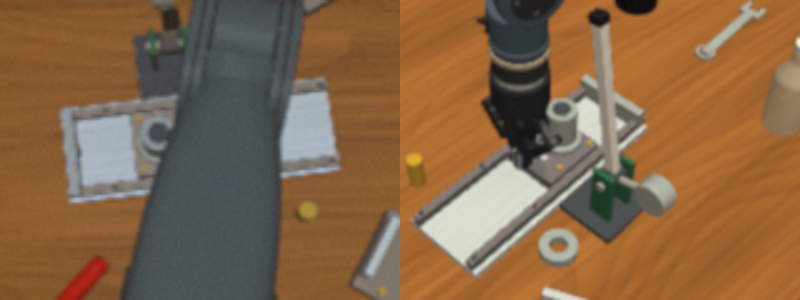

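>>> servo_tool(
  rows=[
    {"jaw": -1,"dp": [-6,0,0],"yaw": 0},
    {"jaw": -1,"dp": [-12,0,0],"yaw": 0},
    {"jaw": -1,"dp": [-18,0,0],"yaw": 0},
    {"jaw": -1,"dp": [-24,0,0],"yaw": 0},
    {"jaw": -1,"dp": [-30,0,0],"yaw": 0},
    {"jaw": -1,"dp": [-36,0,0],"yaw": 0},
  ],
)

```text
time: 14.2
tcp_pos: [580.7, -15.6, 43.2]
tool_rot: [0.0, 0.741, -0.671, -0.0]
wrist_force: [0.9, -4.5, 3.3]
finger_gap: -0.003
finger_force: 2.3
```

>>> servo_tool(
  rows=[
    {"jaw": -1,"dp": [-4,0,0],"yaw": 0},
    {"jaw": -1,"dp": [-8,0,0],"yaw": 0},
    {"jaw": -1,"dp": [-12,0,0],"yaw": 0},
    {"jaw": -1,"dp": [-16,0,0],"yaw": 0},
    {"jaw": -1,"dp": [-20,0,0],"yaw": 0},
    {"jaw": -1,"dp": [-24,0,0],"yaw": 0},
    {"jaw": -1,"dp": [-28,0,0],"yaw": 0},
  ],
)

```text
time: 15.08
tcp_pos: [577.9, 12.1, 43.2]
tool_rot: [0.0, 0.741, -0.671, -0.0]
wrist_force: [-0.5, -4.7, 1.8]
finger_gap: -0.0
finger_force: 2.2
```

>>> servo_tool(
  rows=[
    {"jaw": -1,"dp": [-2,0,0],"yaw": 0},
    {"jaw": -1,"dp": [-4,0,0],"yaw": 0},
  ],
)

```text
time: 15.32
tcp_pos: [577.5, 15.9, 43.2]
tool_rot: [0.0, 0.741, -0.671, -0.0]
wrist_force: [1.2, -5.0, 3.1]
finger_gap: -0.001
finger_force: 2.1
```

>>> servo_tool(
  rows=[
    {"jaw": -1,"dp": [-2,0,0],"yaw": 0},
    {"jaw": -1,"dp": [-4,0,0],"yaw": 0},
  ],
)

```text
time: 15.58
tcp_pos: [577.2, 19.8, 43.2]
tool_rot: [0.0, 0.741, -0.671, -0.0]
wrist_force: [0.3, -4.1, 2.5]
finger_gap: -0.004
finger_force: 2.6
```

>>> servo_tool(
  rows=[
    {"jaw": -1,"dp": [-2,0,0],"yaw": 0},
    {"jaw": -1,"dp": [-4,0,0],"yaw": 0},
  ],
)

```text
time: 15.82
tcp_pos: [577.4, 20.0, 43.6]
tool_rot: [0.003, 0.741, -0.672, 0.003]
wrist_force: [0.2, -13.6, 3.1]
finger_gap: 0.002
finger_force: 7.3
```

```bash
python3 car.py;python3 ang.py
```

```text
t 15.825 track -2.5 21.3 43.6 yaw-off 1.568 F [  0.2 -13.6   3.1]
scene 63 housing? x -2.726701479804156 y 76.0 111.0 carrier y 77.5 z 99.0
scene 67 housing? x -2.093132913808086 y 7.0 33.0 carrier y 3.9 z 96.0
t 15.925 track -2.5 21.3 43.7 yaw-off 1.568 F [  0.6 -12.1   2.4]
39 bar x 80.0 85.0 z 279.0 308.0
angle 1.412886
```

Force has risen with no further travel, at 21.3 against the predicted 21.6, so the carrier is home. One firm nudge to seat it, then I back straight off and up.

>>> servo_tool(
  rows=[
    {"jaw": -1,"dp": [-2,0,0],"yaw": 0},
    {"jaw": -1,"dp": [-2,0,0],"yaw": 0},
    {"jaw": -1,"dp": [2,0,0],"yaw": 0},
    {"jaw": -1,"dp": [8,0,0],"yaw": 0},
    {"jaw": -1,"dp": [25,0,0],"yaw": 0},
    {"jaw": -1,"dp": [60,0,0],"yaw": 0},
    {"jaw": -1,"dp": [100,0,0],"yaw": 0},
    {"jaw": -1,"dp": [120,0,0],"yaw": 0},
  ],
)

```text
time: 16.98
tcp_pos: [588.6, -97.2, 42.9]
tool_rot: [-0.0, 0.741, -0.672, -0.001]
wrist_force: [-0.0, 0.3, -0.2]
finger_gap: -0.004
finger_force: 0.0
```

>>> servo_tool(
  rows=[
    {"jaw": -1,"dp": [0,0,-40],"yaw": 0},
    {"jaw": -1,"dp": [0,0,-90],"yaw": 0},
    {"jaw": -1,"dp": [0,0,-140],"yaw": 0},
    {"jaw": -1,"dp": [40,0,-160],"yaw": 0},
    {"jaw": -1,"dp": [90,0,-160],"yaw": 0},
    {"jaw": -1,"dp": [130,0,-160],"yaw": 0},
    {"jaw": -1,"dp": [130,0,-160],"yaw": 0},
    {"jaw": -1,"dp": [130,0,-160],"yaw": 0},
  ],
)

```text
time: 17.98
tcp_pos: [601.5, -224.2, 202.8]
tool_rot: [-0.0, 0.741, -0.671, -0.001]
wrist_force: [-0.1, -0.6, -0.1]
finger_gap: 0.0
finger_force: 0.0
```

```bash
python3 car.py; ls pics; cp pics/c18*.png pics/fin.png
```

```text
t 17.975 track -3.0 -224.1 202.8 yaw-off 1.57 F [-0.1 -0.6 -0.1]
top 163 housing? x -1.0781321156036192 y 76.0 118.0 carrier y 80.6 z 97.0
scene 86 housing? x -4.509710756012506 y 75.0 110.0 carrier y 76.8 z 99.0
a.png
b.png
c1135.png
c1345.png
c1592.png
c1807.png
crop.png
scene.png
top.png
```

View pics/fin.png

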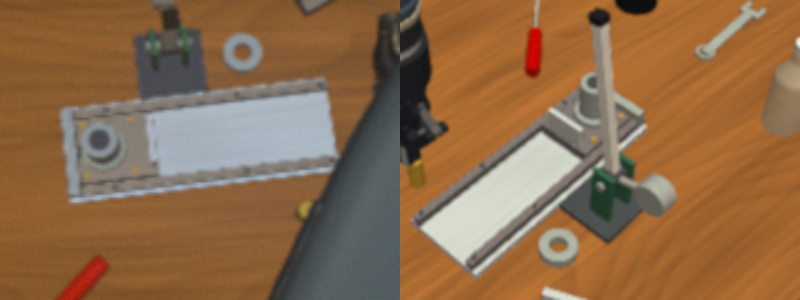

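The carrier block sits flush against the end stop (top view, 75–80,145). The barrier is still upright, nothing else has moved, and the hand is clear.

```bash
python3 -c "
from bench import r
print(r.hand_in())"
```

```text
the job is handed in; nothing more can be done
None
```

The barrier is up at its upper stop and holding by itself, the carrier is home against the end stop, the hand is clear, and the job was handed in at about 18 s; the hand-in returned no verdict.

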